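# Clear a jammed cassette from the reader's slot with a hooked pick

## Robot

A 6-joint arm with a two-finger parallel gripper is mounted at the origin on the work surface; the furniture and walls round the work are solid. World frame = base frame: x ahead of the robot, y to its left, z up, the work surface at z = 0. Lengths are in mm, angles in rad, forces in N, time in s.
With the tool pointing down it reaches from about 275 to 975 mm from the base axis. Payload 8.4 kg.
Tool frame: the origin (TCP) lies midway between the tips of the shut fingers; the grasp point (between the pads) lies 19 mm behind it (env.hold_point_z is the distance from the TCP to the grasp point, in mm); z points along the fingers, y is the line along which they close (so a half turn about z gives the same grasp; the last joint's range is limited). The gripper opens to 92 mm and grips with 3 to 60 N. Pads are 20 mm wide; open, the fingers measure 128 mm over their backs; the gripper's body (75 mm by 189 mm) begins 69 mm behind the grasp point.
Start: joints at [1.23, 0.353, 1.633, -0, 1.155, -0.002], TCP at [207.721, 589.474, 214.583] pointing down, gripper open.
Joint ranges: [-2.63, 2.63], [-0.92, 2.1], [0.06, 2.66], [-1.3, 4.44], [0, 2.69], [-3.02, 3.02]. Speed limits (rad/s): [2.22, 2.22, 2.79, 3.14, 3.14, 3.14].

## Interface

Orientations are given as a rotation vector (axis times angle).
In Python, from rig import env gives the robot as it stands.
- The arm moves only by the tool step_arm, never from a script. Its argument "rows" is a list of rows, each a list of 5 numbers: the gripper's target within -1 to 1 (fully open at 1, half-way at 0, shut at -1), then the shift along the tool's x, y, z in units of 150 mm (1.0 is 150 mm), then the turn about the tool's z in units of 180 degrees (1.0 is 180 degrees). In form: [[claw, x, y, z, twist], ...]. A call has 1 to 5 rows; each row is the pose to reach, as a shift and turn from the pose commanded when the call began, along the tool's axes at that moment, turning the shorter way round; what a row does not reach only later rows make up. A row lasts 1/8 s, in which the tool goes at most 62.5 mm and 10.7 degrees, less where a joint would pass 70% of its speed; a pose out of reach is approached as far as the arm can. A call with a number of a shift or a turn outside -1 to 1 is refused whole. A call with a gripper value outside its range is refused whole. The fingers move at their own pace and stop on an object; "newtons" is the grip in N (left out, the last holds). Time passes only in rows, so rows that repeat a pose let the fingers close. It gives the time, the measured TCP pose, the force, the opening and the grip force at its end, in the units of the state.
- env.get_state(): the state, without advancing time (a new reading comes with each control period).
- env.camera(name): name is "side" or "top"; returns a dict with "frame" (384x512x3 uint8, blue, green, red), "fovy" (degrees; the focal length in pixels is half the picture's height over the tangent of half this angle, whatever the lens; pixels are square), "cx", "cy" (the principal point, pixels), "R" (3x3) and "t" (3): a world point X has camera coordinates R X + t. Camera axes: x right, y down, z forward; pixel columns grow to the right and rows downward; lengths in mm; the calibration is good to about 2 mm. A picture is of the moment at which its call begins. There is no depth.
- env.close_job(): hands the job in; it is judged then, once.
Trained networks look in a picture, given as the dict that the camera call returned (one of the last four; its "shot" number tells which), for a name from the list of things; names that differ only in an ending like _2 or _b are one class to them, and where a whole thing is asked for, a point or a joint stands for the part that bears it (a point fixed in the world has none). Each returns a list of dicts, best first, with "score" (0 to 1); they miss things now and then, are a little off and sometimes report something else, mostly with a low value. They report only what shows in the picture. A call takes as long as a camera call. They do not tell look-alikes from the thing itself.
- env.look_for(picture, label): "box" ([left, top, right, bottom] in pixels, round what is visible of it).
The state is a dict: "time_s": time; "joint_pos": joint angles; "qvel": joint speeds; "joint_torque": joint torques, N m; "tcp_pos": TCP position; "ee_rot": TCP orientation; "force": force on the tool from outside, world axes, zero at the start; "torque": the same for the moment, N m; "grip_width": opening from 0.0 (shut) to 1.0 (fully open); "finger_force": force on a finger pad.
Only numpy, scipy, OpenCV 4.12 (cv2) and the standard library are available. Lean on these libraries where they do the work, as an engineer would, in place of code of your own. Each camera call takes 0.05 s, during which the arm holds its last target. There are 200 camera calls.

## Task

A cassette is stuck at the back of the bench reader's covered slot: reach in over it with the hooked pick, feel for the cross clip on its top, catch the toe behind it and draw the cassette out until a bit under half of it sticks out, not so far that it tips out. Set the pick down on the open bench, then carry the cassette with the gripper, without dropping it, to the shallow metal tray and leave it lying flat in the middle of the tray, leaving everything else alone.

Things in the scene. Friction and masses are not known exactly. Their poses are not given: they have to be found in the camera images.
- reader: Fixed white box-shaped bench reader, 150 mm long (its x), 84 mm wide (its y), 76 mm tall; origin at the centre of its underside on the bench, z up. The face at x = -75 mm has the mouth of a covered slot; its -x axis points out of the mouth.
- mouth (a point): Middle of the lower edge of the slot's mouth (on the slot floor, 30 mm above the bench); axes as the reader's, +x leads straight into the slot. The slot is 36 mm wide, 40 mm high under its roof and ends at a back wall 145 mm inside the mouth.
- cassette_mid (a point): Centre (half-way up) of the loose cassette: white flat bar 120 mm long (its x), 30 mm wide, 8 mm thick, 50 to 100 g. It starts flat on the slot floor, 1 to 3 mm from the back wall, its x along the reader's x, +x towards the back. Over half way out of the mouth (60 mm) it tips out.
- cassette_front (a point): Middle of the cassette's front end, 60 mm from its centre, about 23 mm inside the mouth at the start. A steel cross clip on the cassette, 6 mm long (along x), 30 mm wide, rises 8 mm above its top. The clip's middle lies anywhere from 57 to 96 mm behind this front end, different each time, not measured. It slips along only above about 15 N: pulling on it moves the cassette.
- pick_grip (a point): Centre of the handle of the hooked pick (loose, about 120 g). Black flat-sided, flat-bottomed handle 60 mm long (its x), 22 mm wide (y), 38 mm tall, standing on the bench by itself, this point 19 mm above its underside. From its +x end a straight 6 mm steel shank runs along +x, its axis 1 mm above this point, to a toe 167 mm ahead of this point (pick 200 mm long over all).
- pick_toe (a point): Lower end of the pick's toe: the 6 mm thick toe points down from the shank's far end; this point lies 167 mm ahead (+x) of the handle's centre, 13 mm below the shank's axis and 12 mm below the handle's centre. Axes as the pick's.
- tray_in (a point): Centre of the inner floor of the fixed shallow open metal tray: inside 150 mm (its x) by 84 mm (its y), walls 4 mm thick, their tops 14 mm above the bench, inner floor 4 mm above the bench.
- jar: Bystander, to be left alone: small screw-cap jar, 42 mm across, 56 mm tall; origin at the centre of its underside.
- timer: Bystander, to be left alone: bench timer, 66 x 62 x 18 mm; origin at the centre of its underside.
Things that resemble listed ones, but are neither listed nor needed, are in the scene too. What is shaped like the reader but pink is not meant.

How it is judged:
By the outcome, as a careful person would: the job done as asked, in the order asked, and still so for the second after the job is handed in, with the robot touching nothing.
It also fails if it takes over 64 s, if anything falls off the work surface, if the arm or the gripper's body presses on something with over 40 N, if the wrist force passes 120 N, or if a joint passes its speed limit or range.

## Working session

There is one attempt and no reset: what is moved stays moved. The work goes in short steps, Python scripts to look and compute and a tool call to move; the robot and the scene stay as the last step left them, time stands still between calls to the robot, and variables do not carry over. Pictures are saved under pics/ and viewed, at most 10 in all, crops included, and the job is handed in when it is done.

Besides the shell and the picture viewer there is one more tool, called after "Request:" as name([rows], argument=value, ...), one row to a line, values as JSON. step_arm: Moves the arm, as the interface text tells. Its arguments: {"type":"object","properties":{"rows":{"type":"array","items":{"type":"array","items":{"type":"number"}}},"newtons":{"type":"number"}},"required":["rows"]}

```bash
mkdir -p pics; ls; python3 - <<'E'
from rig import env
import cv2
s=env.get_state();print({k:s[k] for k in('time_s','tcp_pos','ee_rot','grip_width')},env.hold_point_z)
for n in('top','side'):
    p=env.camera(n);cv2.imwrite(f'pics/{n}0.png',p['frame']);print(n,p['fovy'],p['cx'],p['cy'],p['R'],p['t'])
    for l in('reader','cassette_mid','pick_grip','pick_toe','tray_in','jar','timer','mouth'):
        try: print(l,[([round(float(v)) for v in d['box']],round(float(d['score']),2)) for d in env.look_for(p,l)][:4])
        except Exception as e: print(l,e)
E
```

```text
pics
{'time_s': 0.0, 'tcp_pos': array([207.5756771 , 589.00801828, 213.8783564 ]), 'ee_rot': array([-5.29576863e-01, -3.09641048e+00,  2.12297212e-03]), 'grip_width': 0.9999354171366577} 18.700000000000003
top 48.000723696446435 252.76443543254504 187.74869497365668 [[ 0.02598746 -0.99962008 -0.00918422]
 [-0.9972878  -0.02529179 -0.06911856]
 [ 0.06886001  0.01095552 -0.99756618]] [ 191.6824435   378.92821184 1024.93472313]
reader [([172, 103, 241, 145], 0.84), ([179, 234, 253, 284], 0.77)]
cassette_mid []
pick_grip [([262, 115, 343, 139], 0.73)]
pick_toe [([261, 118, 345, 140], 0.86)]
tray_in [([236, 158, 306, 203], 0.57)]
jar [([153, 170, 175, 186], 0.66)]
timer [([196, 175, 224, 206], 0.76)]
mouth [([174, 102, 243, 153], 0.71), ([179, 235, 251, 286], 0.59)]
side 53.509483680976516 252.16459209258468 197.51651949752565 [[ 0.9967341  -0.08005792  0.01057677]
 [-0.03391578 -0.53387768 -0.84488126]
 [ 0.07328614  0.84176324 -0.53484932]] [-356.57778791  155.96940233  691.23685771]
reader [([279, 149, 336, 204], 0.94), ([157, 156, 204, 212], 0.63)]
cassette_mid [([309, 179, 318, 185], 0.4)]
pick_grip [([322, 207, 341, 266], 0.87)]
pick_toe [([326, 207, 339, 264], 0.8)]
tray_in [([239, 197, 292, 248], 0.71), ([307, 180, 316, 186], 0.32)]
jar [([244, 148, 261, 170], 0.77)]
timer [([230, 181, 257, 196], 0.96)]
mouth [([157, 158, 205, 214], 0.93), ([282, 150, 332, 203], 0.76)]
```

```bash
python3 - <<'E'
import cv2,numpy as np
a=cv2.imread('pics/top0.png');b=cv2.imread('pics/side0.png')
cv2.imwrite('pics/t.png',cv2.resize(a[90:300,130:400],None,fx=2.8,fy=2.8,interpolation=cv2.INTER_CUBIC))
cv2.imwrite('pics/s.png',cv2.resize(b[130:290,140:400],None,fx=3,fy=3,interpolation=cv2.INTER_CUBIC))
E
```

```text
(no output)
```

View pics/t.png

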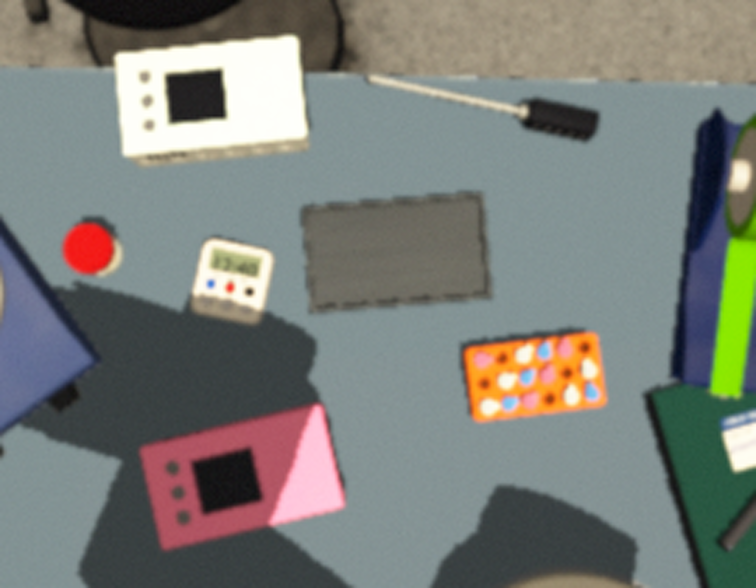

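View pics/s.png

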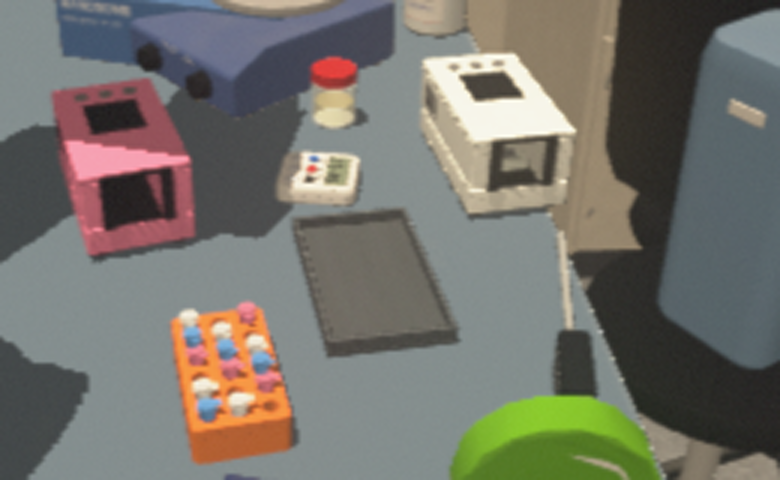

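White reader: top crop (210,95), side crop (495,130), with the mouth facing -y. The pink look-alike at top crop (240,475) is not meant. The pick is at (370–598, 78–135) by the bench edge and the tray is at (395,250). Next I'll fit the poses and overlay them.

```bash
cat > h.py <<'E'
import cv2,numpy as np
from scipy.optimize import least_squares
def proj(p,X):
    c=np.atleast_2d(X)@np.array(p['R']).T+p['t']; f=192/np.tan(np.radians(p['fovy']/2))
    return f*c[:,:2]/c[:,2:]+[p['cx'],p['cy']]
def place(q,L):
    c,s=np.cos(q[2]),np.sin(q[2]); L=np.atleast_2d(np.array(L,float))
    return np.c_[q[0]+c*L[:,0]-s*L[:,1],q[1]+s*L[:,0]+c*L[:,1],L[:,2]]
def fit(obs,q0):
    r=least_squares(lambda q:np.concatenate([(proj(p,place(q,L))-np.array(U)).ravel() for p,L,U in obs]),q0,loss='soft_l1',x_scale=[100,100,1])
    return r.x,np.round(r.fun,1)
def box(lx,ly,z0,z1): return [[a*lx/2,b*ly/2,z] for z in(z0,z1) for a,b in((-1,-1),(1,-1),(1,1),(-1,1))]
def wire(im,p,q,L,k,o):
    P=(proj(p,place(q,L))+.5-o)*k
    for i,j in[(0,1),(1,2),(2,3),(3,0),(4,5),(5,6),(6,7),(7,4),(0,4),(1,5),(2,6),(3,7)]:
        cv2.line(im,tuple(int(v) for v in P[i]),tuple(int(v) for v in P[j]),(0,255,0),1)
E
python3 - <<'E'
from h import *
from rig import env
T,S=env.camera('top'),env.camera('side')
t=lambda *a:[((x+.5)/2.8-.5+130,(y+.5)/2.8-.5+90) for x,y in a]
s=lambda *a:[((x+.5)/3-.5+140,(y+.5)/3-.5+130) for x,y in a]
R=box(150,84,0,76);Y=box(158,92,0,14);H=box(60,22,0,38)
# corners idx 4:(-,-) 5:(+,-) 6:(+,+) 7:(-,+); yaw~+90: local x=+Y world, local y=-X
rd,e=fit([(T,[R[4],R[5],R[6],R[7]],t((299,37),(115,53),(122,157),(307,148))),(S,[R[4],R[5],R[6],R[0],R[3]],s((575,130),(515,53),(422,60),(562,203),(472,213)))],[450,560,1.57]);print('reader',rd,e)
ty,e=fit([(T,[Y[4],Y[5],Y[6],Y[7]],t((482,192),(302,207),(311,311),(491,297))),(S,[Y[4],Y[5],Y[6],Y[7]],s((457,335),(405,209),(293,217),(328,345)))],[350,400,1.57]);print('tray',ty,e)
pk,e=fit([(T,[[170,0,20],[30,0,20],H[4],H[5]],t((370,78),(525,111),(599,112),(532,98))),(S,[[170,0,20],[30,0,20]],s((560,234),(569,330)))],[470,280,1.7]);print('pick',pk,e)
np.save('q.npy',[rd,ty,pk])
out=[]
for p,k,o in((T,2.8,(150,90)),(S,3,(225,130))):
    im=cv2.resize(p['frame'][o[1]:o[1]+150,o[0]:o[0]+(205 if k<3 else 125)],None,fx=k,fy=k,interpolation=cv2.INTER_CUBIC)
    for q,L in((rd,R),(ty,Y),(pk,H),(pk,[[100+a*67,b*3,20+c*3] for c in(-1,1) for a,b in((-1,-1),(1,-1),(1,1),(-1,1))])): wire(im,p,q,L,k,np.array(o))
    im=im[:420] if k<3 else im[:450];out.append(cv2.copyMakeBorder(im,0,450-len(im),0,0,cv2.BORDER_CONSTANT))
m=np.hstack(out);cv2.imwrite('pics/fit.png',cv2.resize(m,(799,int(450*799/m.shape[1]))))
print('mouth',place(rd,[-75,0,30]),'cf',place(rd,[-52,0,34]),'toe',place(pk,[167,0,7]))
E
```

```text
reader [513.12660271 314.19714431   1.6836759 ] [-0.5  0.3  0.2  0.3  0.4 -0.8 -0.3 -3.3 -0.2 -0.  -0.5 -0.8  0.1 -0.9
  0.4  2.8 -2.4  2.7]
tray [394.32489749 155.82710815   1.67411456] [ 1.1  0.1  0.2 -0.2 -0.1  0.6  1.1  0.5  0.8 -2.5  0.3 -1.1 -0.2 -0.3
 -0.1 -1. ]
pick [510.50440272  19.76915417   1.37033511] [-1.1  0.   0.1  0.9  0.5  0.2 -0.3 -0.4  0.2 -1.   0.3  5.6]
mouth [[521.57460362 239.67445461  30.        ]] cf [[518.98388334 262.52807945  34.        ]] toe [[543.75766478 183.42495322   7.        ]]
```

View pics/fit.png

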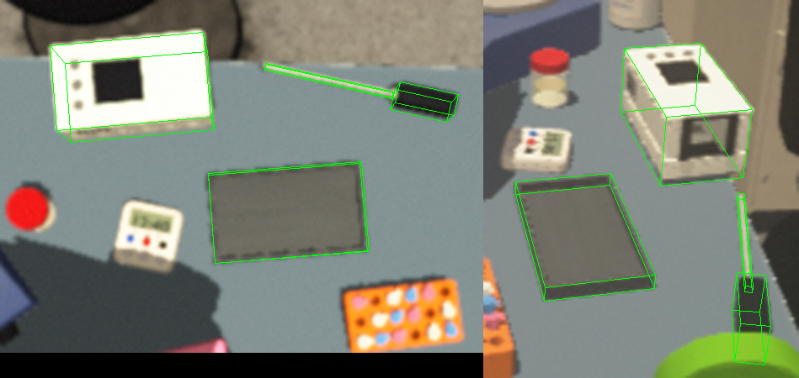

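Request:
step_arm([
  [1,-1,-0.92,0,0.29],
  [1,-1,-0.92,0,0.29],
  [1,-1,-0.92,0,0.29],
  [1,-1,-0.92,0,0.29],
  [1,-1,-0.92,0,0.29],
])

```text
time_s: 1.62
tcp_pos: [304.1, 408.1, 214.9]
ee_rot: [1.848, 2.54, 0.001]
force: [0.2, 0.7, -0.0]
grip_width: 0.998
finger_force: 0.0
```

Request:
step_arm([
  [1,-1,0.17,0,0.166],
  [1,-1,0.17,0,0.166],
  [1,-1,0.17,0,0.166],
  [1,-1,0.17,0,0.166],
])

```text
time_s: 2.12
tcp_pos: [375.5, 274.0, 214.8]
ee_rot: [2.435, 1.984, 0.001]
force: [-0.3, 0.0, -0.0]
grip_width: 0.997
finger_force: 0.0
```

Request:
step_arm([
  [1,-0.74,0.61,0,0],
  [1,-0.74,0.61,0,0],
  [1,-0.74,0.61,0,0],
  [1,-0.74,0.61,0,0],
])

```text
time_s: 2.62
tcp_pos: [442.8, 148.2, 214.6]
ee_rot: [-2.432, -1.989, -0.0]
force: [0.6, 0.8, 0.6]
grip_width: 1.001
finger_force: 0.0
```

Request:
step_arm([
  [1,-0.75,0.61,0,0],
  [1,-0.75,0.61,0.3,0],
  [1,-0.75,0.61,0.9,0],
  [1,-0.75,0.61,0.9,0],
  [1,-0.75,0.61,0.9,0],
])

```text
time_s: 3.25
tcp_pos: [507.2, 20.8, 77.0]
ee_rot: [-2.428, -1.987, 0.008]
force: [1.0, -0.2, 0.1]
grip_width: 1.002
finger_force: 0.0
```

```bash
python3 - <<'E'
from h import *
from rig import env
rd,ty,pk=np.load('q.npy')
out=[]
for n,k,o in(('top',4,(245,95)),('side',4,(300,180))):
    p=env.camera(n)
    im=cv2.resize(p['frame'][o[1]:o[1]+100,o[0]:o[0]+(120 if n=='top' else 80)],None,fx=k,fy=k,interpolation=cv2.INTER_CUBIC)
    wire(im,p,pk,box(60,22,0,38),k,np.array(o));out.append(im)
cv2.imwrite('pics/pk.png',np.hstack(out))
s=env.get_state();print(s['tcp_pos'],s['ee_rot'])
E
```

```text
[509.89793362  21.11441834  80.42863932] [-2.43073394e+00 -1.98977043e+00 -1.91334667e-04]
```

View pics/pk.png

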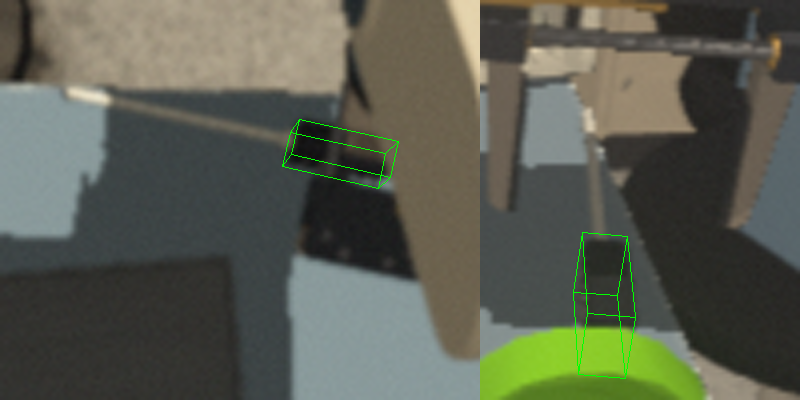

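The fingers straddle the handle and the fitted box matches it, so I'll descend and grip.

Request:
step_arm([
  [1,0,0,0.24,0],
  [1,0,0,0.4,0],
  [1,0,0,0.48,0],
  [1,0,0,0.48,0],
  [-1,0,0,0.48,0],
], newtons=50)

```text
time_s: 3.98
tcp_pos: [510.7, 20.0, 8.9]
ee_rot: [2.431, 1.988, 0.003]
force: [-0.7, -0.2, 0.4]
grip_width: 0.912
finger_force: 0.0
```

Request:
step_arm([
  [-1,0,0,0,0],
  [-1,0,0,0,0],
  [-1,0,0,0,0],
  [-1,0,0,0,0],
])

```text
time_s: 4.47
tcp_pos: [509.6, 19.6, 7.6]
ee_rot: [-2.433, -1.988, 0.0]
force: [-0.5, 0.6, -0.0]
grip_width: 0.475
finger_force: 0.0
```

Request:
step_arm([
  [-1,0,0,0,0],
  [-1,0,0,0,0],
  [-1,0,0,0,0],
  [-1,0,0,0,0],
  [-1,0,0,0,0],
])

```text
time_s: 5.1
tcp_pos: [509.6, 19.7, 7.5]
ee_rot: [-2.433, -1.988, 0.0]
force: [1.2, -0.1, -0.6]
grip_width: 0.237
finger_force: 49.9
```

Request:
step_arm([
  [-1,0,0,0,0],
  [-1,0,0,-0.1,0],
  [-1,0,0,-0.2,0],
  [-1,0,0,-0.29,0],
  [-1,0,0,-0.29,0],
])

```text
time_s: 5.72
tcp_pos: [510.8, 19.7, 52.7]
ee_rot: [2.431, 1.987, 0.004]
force: [-0.5, -0.4, -0.6]
grip_width: 0.236
finger_force: 49.9
```

Request:
step_arm([
  [-1,0.1,0.1,0,-0.05],
  [-1,0.2,0.19,0,-0.1],
  [-1,0.2,0.19,0,-0.1],
  [-1,0.2,0.19,0,-0.1],
])

```text
time_s: 6.22
tcp_pos: [542.4, 43.1, 50.6]
ee_rot: [-2.095, -2.34, 0.002]
force: [-0.0, 0.1, -1.1]
grip_width: 0.237
finger_force: 49.9
```

```bash
python3 - <<'E'
from h import *
from rig import env
rd,ty,pk=np.load('q.npy')
s=env.get_state();tcp=s['tcp_pos'];r=s['ee_rot'];th=2*np.arctan2(r[1],r[0]);print(tcp,np.degrees(th)%360,s['force'])
out=[];q=[tcp[0],tcp[1],th%(2*np.pi)];z=tcp[2]
tip=lambda c:[[100+a*67+3*(a>0),b*3,z+12+c2*3] for c2 in(-1,1) for a,b in((-1,-1),(1,-1),(1,1),(-1,1))]
for n,k,o in(('top',4,(225,85)),('side',6,(280,140))):
    p=env.camera(n);cv2.imwrite('pics/raw_%s1.png'%n,p['frame'])
    im=cv2.resize(p['frame'][o[1]:o[1]+(100 if n=='top' else 67),o[0]:o[0]+(100 if n=='top' else 66)],None,fx=k,fy=k,interpolation=cv2.INTER_CUBIC)
    wire(im,p,q,tip(0),k,np.array(o));wire(im,p,rd,box(150,36,30,70),k,np.array(o))
    out.append(im[:400])
cv2.imwrite('pics/ins.png',np.hstack(out))
m=place(rd,[-75,0,30])[0];u=np.array([np.cos(rd[2]),np.sin(rd[2])]);d=m[:2]-tcp[:2]
print('along',d@u,'lat',d@[u[1],-u[0]])
E
```

```text
[542.43594225  43.1254826   50.63180667] 96.3279758922128 [-0.0458449   0.0622144  -1.14916494]
along 197.6479288043307 lat 1.4107043833767634
```

View pics/ins.png

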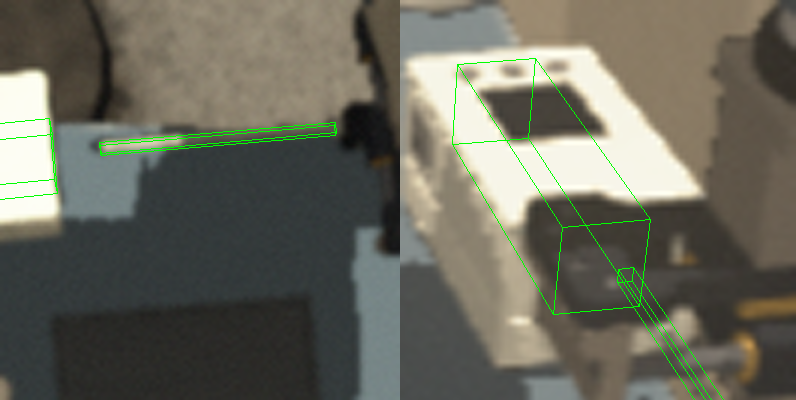

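The pick matches the overlay and lines up with the slot, with its toe about 30 mm outside the mouth. Inserting above clip height.

Request:
step_arm([
  [-1,0.15,0,0,0],
  [-1,0.3,0,0,0],
  [-1,0.45,0,0,0],
  [-1,0.65,0.0,0,0],
  [-1,0.65,0,0,0],
])

```text
time_s: 6.95
tcp_pos: [531.9, 141.2, 51.1]
ee_rot: [-2.091, -2.344, 0.0]
force: [-0.6, -0.6, -0.1]
grip_width: 0.236
finger_force: 49.9
```

Request:
step_arm([
  [-1,0.1,0,0,0],
  [-1,0.2,0,0,0],
  [-1,0.3,0,0,0],
  [-1,0.42,0.0,0,0],
  [-1,0.42,0,0,0],
])

```text
time_s: 7.58
tcp_pos: [525.3, 204.3, 51.1]
ee_rot: [2.09, 2.346, 0.0]
force: [0.1, 0.2, -1.2]
grip_width: 0.234
finger_force: 49.9
```

Request:
step_arm([
  [-1,0,0,0.03,0],
  [-1,0,0,0.05,0],
  [-1,0,0,0.065,0],
  [-1,0,0,0.065,0],
])

```text
time_s: 8.07
tcp_pos: [525.2, 202.5, 41.1]
ee_rot: [-2.092, -2.343, 0.001]
force: [0.0, -0.1, -1.3]
grip_width: 0.235
finger_force: 49.9
```

Request:
step_arm([
  [-1,-0.015,0,0,0],
  [-1,-0.03,0,0,0],
  [-1,-0.045,0,0,0],
  [-1,-0.06,0,0,0],
])

```text
time_s: 8.57
tcp_pos: [526.4, 193.8, 41.4]
ee_rot: [2.092, 2.344, 0.0]
force: [-0.8, -0.1, -1.0]
grip_width: 0.231
finger_force: 49.9
```

Request:
step_arm([
  [-1,-0.04,0,0,0],
  [-1,-0.08,0,0,0],
  [-1,-0.12,0,0,0],
  [-1,-0.16,0,0,0],
  [-1,-0.2,0,0,0],
])

```text
time_s: 9.2
tcp_pos: [529.8, 163.7, 41.3]
ee_rot: [2.092, 2.344, 0.0]
force: [-0.1, 0.0, -1.4]
grip_width: 0.234
finger_force: 49.9
```

Request:
step_arm([
  [-1,-0.04,0,0,0],
  [-1,-0.08,0,0,0],
  [-1,-0.12,0,0,0],
  [-1,-0.16,0,0,0],
  [-1,-0.2,0,0,0],
])

```text
time_s: 9.82
tcp_pos: [533.2, 133.9, 41.3]
ee_rot: [-2.092, -2.344, 0.0]
force: [-0.6, 0.7, -1.4]
grip_width: 0.234
finger_force: 49.9
```

```bash
cat > look.py <<'E'
from h import *
from rig import env
import sys
rd,ty,pk=np.load('q.npy');d=float(sys.argv[1])
s=env.get_state();tcp=s['tcp_pos'];m=place(rd,[-75,0,30])[0];u=np.array([np.cos(rd[2]),np.sin(rd[2])]);v=m[:2]-tcp[:2]
print(tcp,s['force'],'toe in',167-v@u,'lat',v@[u[1],-u[0]])
out=[]
C=[[a-75-d+60,b,z] for z in(30,38) for a,b in((-60,-15),(60,-15),(60,15),(-60,15))]
for n,k,o in(('top',5,(200,95)),('side',5,(275,140))):
    p=env.camera(n);im=cv2.resize(p['frame'][o[1]:o[1]+80,o[0]:o[0]+80],None,fx=k,fy=k,interpolation=cv2.INTER_CUBIC)
    raw=im.copy();wire(im,p,rd,C,k,np.array(o));out.append(np.vstack([raw,im])[:800])
    print(n,[([round(float(x)) for x in b['box']],round(float(b['score']),2)) for b in env.look_for(p,'cassette_mid')][:3])
cv2.imwrite(sys.argv[2],cv2.resize(np.hstack(out),(600,600)))
E
python3 look.py 23 pics/c1.png
```

```text
[533.19885798 133.91723758  41.32747218] [-0.6239173   0.69019863 -1.41370229] toe in 60.60648026727651 lat 0.36221819755099754
top [([239, 117, 255, 131], 0.64), ([198, 173, 226, 207], 0.34)]
side []
```

View pics/c1.png

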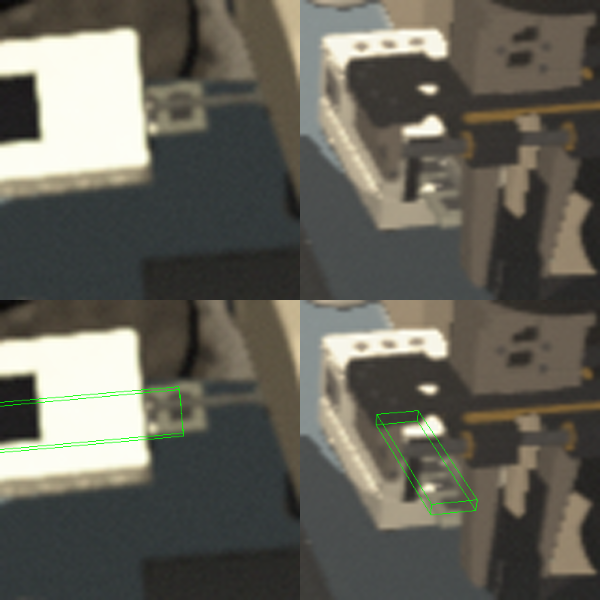

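The cassette's front edge is visible at top-view pixel ≈(207,105), about 38 mm out of the mouth. I'll pull 12 mm more, then push the toe in a little, lift it over the clip and withdraw.

Request:
step_arm([
  [-1,-0.03,0,0,0],
  [-1,-0.06,0,0,0],
  [-1,-0.08,0,0,0],
  [-1,-0.08,0,0,0],
])

```text
time_s: 10.52
tcp_pos: [534.6, 122.1, 41.4]
ee_rot: [2.092, 2.344, -0.0]
force: [0.2, 0.0, -1.5]
grip_width: 0.236
finger_force: 49.9
```

Request:
step_arm([
  [-1,0.015,0,0,0],
  [-1,0.02,0,0,0],
  [-1,0.02,0,-0.03,0],
  [-1,0.02,0,-0.07,0],
  [-1,0.02,0,-0.07,0],
])

```text
time_s: 11.15
tcp_pos: [534.7, 125.5, 52.6]
ee_rot: [2.091, 2.343, 0.002]
force: [1.4, -0.5, -0.9]
grip_width: 0.235
finger_force: 49.9
```

```bash
python3 look.py 50 pics/c2.png
```

```text
[534.74119975 125.50475493  52.56598127] [ 1.42174707 -0.48125383 -0.85141188] toe in 52.07380642428373 lat -0.2227257467967135
top [([172, 102, 242, 146], 0.62), ([240, 120, 260, 130], 0.5)]
side [([309, 180, 324, 201], 0.7)]
```

View pics/c2.png

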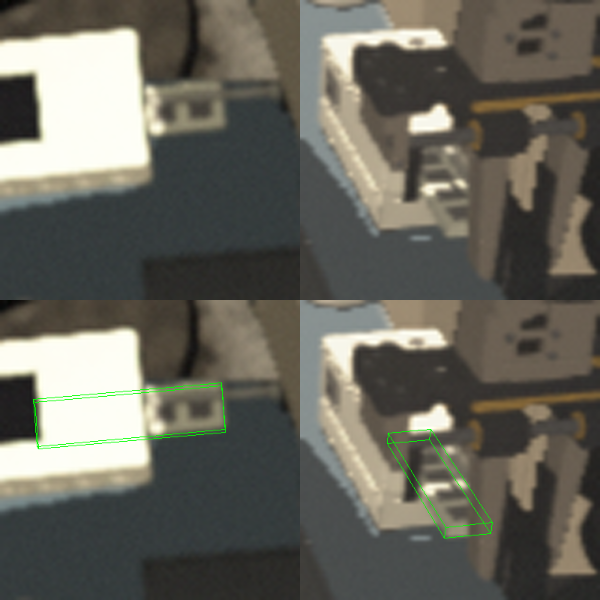

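The cassette is 50 mm out: its front edge at pixel (224,105) matches the overlay. Next I'll withdraw the pick and set it down on the clear bench away from the edge.

Request:
step_arm([
  [-1,-0.16,0,0,0],
  [-1,-0.32,0,0,0],
  [-1,-0.48,0,0,0],
  [-1,-0.64,0,0,0],
  [-1,-0.8,0,0,0],
])

```text
time_s: 11.98
tcp_pos: [547.8, 5.4, 51.7]
ee_rot: [-2.092, -2.344, 0.0]
force: [0.2, 0.5, -1.3]
grip_width: 0.238
finger_force: 49.9
```

Request:
step_arm([
  [-1,0,0,0,0],
  [-1,0.076,-0.15,0,0],
  [-1,0.076,-0.31,0,0],
  [-1,0.076,-0.31,0,0],
])

```text
time_s: 12.48
tcp_pos: [498.5, 12.9, 51.6]
ee_rot: [-2.09, -2.343, 0.002]
force: [0.3, -0.2, -1.2]
grip_width: 0.236
finger_force: 49.9
```

Request:
step_arm([
  [-1,0,0,0.15,0],
  [-1,0,0,0.25,0],
  [-1,0,0,0.28,0],
  [-1,0,0,0.292,0],
  [-1,0,0,0.292,0],
])

```text
time_s: 13.1
tcp_pos: [500.6, 12.2, 8.3]
ee_rot: [2.092, 2.344, 0.0]
force: [-0.1, -0.2, -1.2]
grip_width: 0.237
finger_force: 49.9
```

Request:
step_arm([
  [-1,0,0,0.004,0],
  [0.1,0,0,0.004,0],
  [0.1,0,0,0.004,0],
  [0.1,0,0,0.004,0],
  [0.1,0,0,0.004,0],
])

```text
time_s: 13.72
tcp_pos: [500.3, 12.2, 7.5]
ee_rot: [2.092, 2.344, 0.0]
force: [0.4, -0.5, -0.1]
grip_width: 0.55
finger_force: 0.0
```

Request:
step_arm([
  [0.1,0,0,-0.1,0],
  [0.1,0,0,-0.3,0],
  [0.1,0,0,-0.6,0],
  [0.1,0,0,-0.85,0],
  [0.1,0,0,-0.85,0],
])

```text
time_s: 14.35
tcp_pos: [502.5, 12.2, 138.6]
ee_rot: [2.089, 2.34, 0.007]
force: [-0.1, 0.6, -0.5]
grip_width: 0.551
finger_force: 0.0
```

Request:
step_arm([
  [0.1,0.3,0.32,0,0],
  [0.1,0.6,0.32,0,0],
  [0.1,0.87,0.32,0,0],
  [0.1,0.87,0.32,0,0],
])

```text
time_s: 14.85
tcp_pos: [532.3, 149.3, 134.2]
ee_rot: [-2.088, -2.346, 0.001]
force: [0.1, -0.4, 0.6]
grip_width: 0.551
finger_force: 0.0
```

Request:
step_arm([
  [0.1,0.25,0,0,0],
  [0.1,0.5,0,0,0],
  [0.1,0.5,0,0.25,0],
  [0.1,0.5,0,0.5,0],
  [0.1,0.5,0,0.5,0],
])

```text
time_s: 15.48
tcp_pos: [522.4, 220.0, 57.4]
ee_rot: [-2.091, -2.342, 0.009]
force: [0.0, 0.2, 0.2]
grip_width: 0.549
finger_force: 0.0
```

```bash
python3 look.py 50 pics/c3.png
```

```text
[522.39252423 219.97006955  57.38049146] [0.02907034 0.22109228 0.23633021] toe in 147.32888576981435 lat 1.4067869206651082
top []
side [([306, 180, 325, 203], 0.66)]
```

View pics/c3.png

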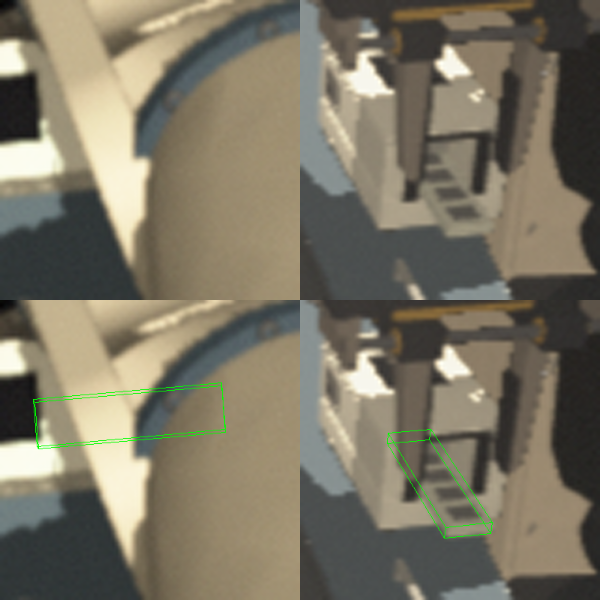

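The cassette at side pixel (457,190) sits centred between the fingertips. Descending and gripping.

Request:
step_arm([
  [0.1,0,0,0.1,0],
  [0.1,0,0,0.19,0],
  [0.1,0,0,0.19,0],
  [0.1,0,0,0.19,0],
])

```text
time_s: 16.18
tcp_pos: [524.6, 221.8, 31.3]
ee_rot: [-2.092, -2.344, 0.001]
force: [-0.3, -0.6, -0.6]
grip_width: 0.548
finger_force: 0.0
```

Request:
step_arm([
  [-1,0,0,0,0],
  [-1,0,0,0,0],
  [-1,0,0,0,0],
  [-1,0,0,0,0],
  [-1,0,0,0,0],
], newtons=45)

```text
time_s: 16.8
tcp_pos: [524.9, 221.9, 31.6]
ee_rot: [2.092, 2.344, 0.001]
force: [0.8, -0.4, 1.6]
grip_width: 0.315
finger_force: 45.0
```

Request:
step_arm([
  [-1,0,0,-0.006,0],
  [-1,-0.12,0,-0.006,0],
  [-1,-0.24,0,-0.006,0],
  [-1,-0.36,0,-0.006,0],
  [-1,-0.48,0,-0.006,0],
])

```text
time_s: 17.42
tcp_pos: [533.0, 148.6, 32.3]
ee_rot: [-2.093, -2.343, 0.0]
force: [-0.4, -0.3, 0.0]
grip_width: 0.319
finger_force: 45.0
```

Request:
step_arm([
  [-1,-0.12,0,0,0],
  [-1,-0.2,0,0,0],
  [-1,-0.2,0,-0.1,0],
  [-1,-0.2,0,-0.25,0],
  [-1,-0.2,0,-0.25,0],
])

```text
time_s: 18.05
tcp_pos: [537.9, 121.3, 72.0]
ee_rot: [2.09, 2.343, 0.005]
force: [-0.5, 0.0, -0.1]
grip_width: 0.32
finger_force: 45.0
```

```bash
python3 - <<'E'
from h import *
from rig import env
rd,ty,pk=np.load('q.npy');s=env.get_state();tcp=s['tcp_pos'];print(tcp,s['ee_rot'],s['force'],s['torque'],s['grip_width'],s['finger_force'])
p=env.camera('side');t=env.camera('top');o=(225,130);k=5
im=cv2.resize(p['frame'][130:230,225:345],None,fx=k,fy=k,interpolation=cv2.INTER_CUBIC)
z=tcp[2]-1.3;q=[tcp[0],tcp[1],rd[2]]
wire(im,p,q,[[a+26*1,b,zz] for zz in(z,z+8) for a,b in((-58,-15),(62,-15),(62,15),(-58,15))],k,np.array(o))
cv2.imwrite('pics/carry.png',im)
th=rd[2];d=ty[:2]-tcp[:2];x=np.array([np.cos(th),np.sin(th)]);print('to tray',d@x,d@[x[1],-x[0]],'yaw diff deg',np.degrees(ty[2]-th))
E
```

```text
[537.85111128 121.25680519  71.97688875] [2.08988602 2.34263489 0.00520879] [-0.45387542  0.04491287 -0.14346468] [-0.12922633  0.0446228  -0.00467335] 0.3195470124440548 44.963677525520325
to tray 50.51708725976264 -138.71879391476358 yaw diff deg -0.5478244377945102
```

View pics/carry.png

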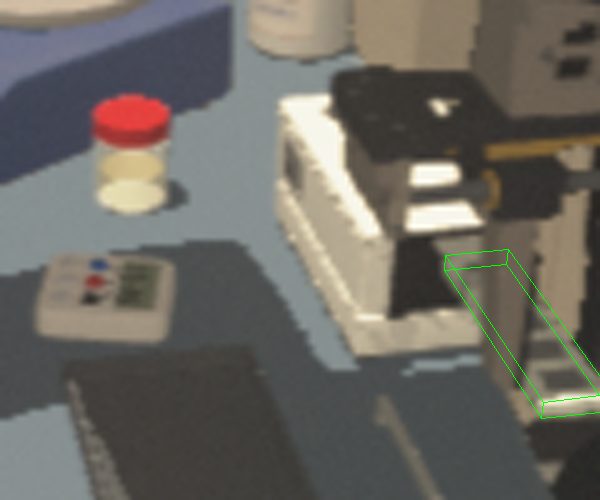

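The cassette is held level: its front edge near pixel (570,403) matches the overlay. Moving over the tray and lowering.

Request:
step_arm([
  [-1,0.04,-0.23,0,0],
  [-1,0.08,-0.46,0,0],
  [-1,0.12,-0.69,0,0.003],
  [-1,0.155,-0.915,0,0.003],
  [-1,0.155,-0.915,0,0.003],
])

```text
time_s: 18.77
tcp_pos: [394.2, 127.7, 69.1]
ee_rot: [-2.1, -2.334, 0.004]
force: [1.0, -0.3, -0.5]
grip_width: 0.313
finger_force: 45.0
```

Request:
step_arm([
  [-1,0,0,0,0],
  [-1,0,0,0.15,0],
  [-1,0,0,0.28,0],
  [-1,0,0,0.38,0],
  [-1,0,0,0.38,0],
])

```text
time_s: 19.4
tcp_pos: [397.6, 127.9, 11.9]
ee_rot: [-2.103, -2.333, 0.002]
force: [-0.5, -0.7, -0.0]
grip_width: 0.316
finger_force: 45.0
```

```bash
python3 - <<'E'
from h import *
from rig import env
rd,ty,pk=np.load('q.npy');s=env.get_state();tcp=s['tcp_pos'];r=s['ee_rot'];th=2*np.arctan2(r[1],r[0])%(2*np.pi);print(tcp,np.degrees([th,ty[2]]),s['force'],s['grip_width'])
o=(225,160);k=6;p=env.camera('side')
im=cv2.resize(p['frame'][160:260,225:325],None,fx=k,fy=k,interpolation=cv2.INTER_CUBIC)
z=tcp[2]-1.3
wire(im,p,[tcp[0],tcp[1],th],[[a+28,b,zz] for zz in(z,z+8) for a,b in((-60,-15),(60,-15),(60,15),(-60,15))],k,np.array(o))
wire(im,p,ty,box(150,84,4,14),k,np.array(o))
cv2.imwrite('pics/tr.png',im)
E
```

```text
[397.59058939 127.9084481   11.89736235] [95.95293792 95.91969876] [-0.54386821 -0.71933577 -0.01140821] 0.31642374495870773
```

View pics/tr.png

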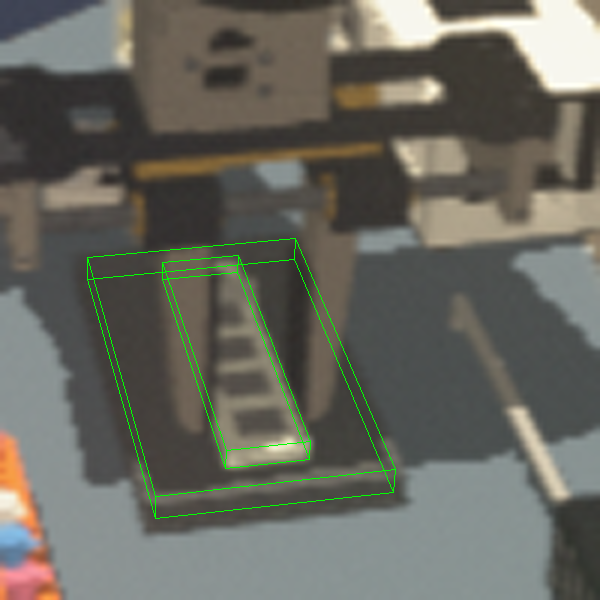

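The cassette is centred in the tray, its front end at pixel (265,455). Lowering it the last few millimetres.

Request:
step_arm([
  [-1,0,0,0.02,0],
  [-1,0,0,0.035,0],
  [-1,0,0,0.042,0],
  [-1,0,0,0.042,0],
])

```text
time_s: 19.95
tcp_pos: [397.3, 128.0, 6.6]
ee_rot: [2.103, 2.334, 0.0]
force: [0.2, 0.8, 0.0]
grip_width: 0.316
finger_force: 45.0
```

Request:
step_arm([
  [-1,0,0,0.003,0],
  [-1,0,0,0.005,0],
  [-1,0,0,0.005,0],
])

```text
time_s: 20.32
tcp_pos: [397.3, 128.0, 5.8]
ee_rot: [2.103, 2.334, 0.0]
force: [0.6, 1.2, -0.9]
grip_width: 0.316
finger_force: 45.0
```

Request:
step_arm([
  [-1,0,0,0.003,0],
  [-1,0,0,0.003,0],
  [-0.14,0,0,0.003,0],
  [-0.14,0,0,0.003,0],
  [-0.14,0,0,0.003,0],
])

```text
time_s: 20.95
tcp_pos: [397.2, 128.0, 5.3]
ee_rot: [-2.103, -2.334, 0.0]
force: [0.3, -0.7, 0.1]
grip_width: 0.432
finger_force: 0.0
```

Request:
step_arm([
  [-0.14,0,0,0,0],
  [-0.14,0,0,-0.1,0],
  [-0.14,0,0,-0.3,0],
  [-0.14,0,0,-0.7,0],
  [-0.14,0,0,-1,0],
])

```text
time_s: 21.58
tcp_pos: [397.4, 128.1, 157.4]
ee_rot: [2.102, 2.334, 0.001]
force: [0.6, 0.5, -0.0]
grip_width: 0.427
finger_force: 0.0
```

Request:
step_arm([
  [-0.14,-1,0,0,0],
  [-0.14,-1,0,0,0],
  [-0.14,-1,0,0,0],
  [-0.14,-1,0,0,0],
])

```text
time_s: 22.08
tcp_pos: [412.9, -22.5, 155.4]
ee_rot: [2.106, 2.331, 0.0]
force: [0.4, -0.3, 0.4]
grip_width: 0.432
finger_force: 0.0
```

```bash
python3 - <<'E'
from h import *
from rig import env
rd,ty,pk=np.load('q.npy')
for n in('top','side'):
    p=env.camera(n);P=proj(p,place(ty,[[a,b,z] for a in(-60,60) for b in(-15,15) for z in(4,12)]))
    print(n,'expected',P.min(0).round(),P.max(0).round(),[([round(float(x)) for x in b['box']],round(float(b['score']),2)) for b in env.look_for(p,'cassette_mid')][:3])
    for l in('pick_grip','jar','timer'): print(l,[[round(float(x)) for x in b['box']] for b in env.look_for(p,l)][:2])
    # dark/bright column & row profile: bright mask inside tray
    g=cv2.cvtColor(p['frame'],cv2.COLOR_BGR2GRAY);T=proj(p,place(ty,np.array(box(140,74,4,4))[:4]));m=np.zeros_like(g);cv2.fillConvexPoly(m,T.astype(np.int32),255)
    v=((g>np.median(g[m>0])+25)&(m>0));
    if v.any(): print('bright',cv2.minAreaRect(np.argwhere(v)[:,::-1].astype(np.float32)),'centre exp',proj(p,place(ty,[0,0,12])))
print(env.get_state()['tcp_pos'])
E
```

```text
top expected [247. 172.] [297. 188.] [([246, 172, 297, 186], 0.93)]
pick_grip [[264, 131, 347, 145]]
jar []
timer [[198, 175, 225, 207], [272, 128, 347, 144]]
bright ((270.99591064453125, 179.95492553710938), (14.757325172424316, 49.97572708129883), 84.80557250976562) centre exp [[271.82620035 179.84375147]]
side expected [251. 204.] [276. 240.] [([252, 207, 280, 241], 0.57)]
pick_grip [[304, 212, 338, 262]]
jar [[242, 154, 262, 174]]
timer [[231, 180, 260, 199]]
bright ((263.0570983886719, 221.83045959472656), (37.310279846191406, 15.597942352294922), 73.0724868774414) centre exp [[263.03291268 219.72301303]]
[412.85037173 -20.68402333 155.30822445]
```

The cassette lies centred in the tray (within about 2 mm) and level. The pick is on the bench and the timer and jar are undisturbed.

```bash
python3 -c "
from rig import env
print(env.close_job())"
```

```text
the job is handed in; nothing more can be done
None
```

The job is handed in at about 22 s: the cassette was drawn 50 mm out with the pick, the pick was set down on the open bench, and the camera check shows the cassette lying flat within about 2 mm of the tray's middle.

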